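# Dim the die viewing box and hold its sprung cover at the mark

### The job

Get the die viewing box ready for checking the cutting die inside: first move the red dimmer lever so that its pointer lines up with the green mark, and leave it there. Then lift the spring-loaded blue cover by its black grip until its white pointer lines up with the orange mark, and finish while still holding the cover there by the grip. Do not shift the two marks or the jar, brass weight and red tray standing around.

Things in the scene. Friction and masses are not known exactly. Their poses are not given: they have to be found in the camera images.
- viewer: grey open-topped viewing box fixed to the table, 220 x 240 x 100 mm (x, y, z), walls 6 mm, black cutting die inside on a white panel; origin at the centre of its underside; x points from its front (grip side) to the hinge side, y along the hinge, z up. It may stand left or right of the dimmer, turned up to 0.3 rad
- cover (a joint): angle of the blue cover (220 x 240 x 8 mm, about 0.45 kg) about the hinge along the far (+x) top edge of the box: 0 = shut, grows as the grip side (-x) rises, stop at 1.3 rad. A spring and its weight pull it shut: lifting at the grip takes about 7 N when shut and 11 N at 0.7 rad; let go, it snaps shut
- cover_hinge (a point): point on the cover's hinge axis, at the middle of its length (level with the underside of the cover, 100 mm above the table); axes turn with the cover and equal the box's axes when shut
- grip_mid (a point): the point to hold on the black upright grip, which stands on the cover's top near its free edge and is 32 (x) x 18 (y) x 52 mm tall (the solid cover_c1); the point lies 37 mm above the cover's top face, 15 mm below the grip's top, at -190, 0, +45 mm from cover_hinge in the cover's frame; axes as the cover's. Pinch it across its 18 mm width (along the box's y); 25 mm and more is free on all sides. It pivots in the fingers as the cover turns
- cover_pointer (a point): tip of the small white pointer at the cover's +y edge, 200 mm from the hinge axis (at -200, +132, +4 mm from cover_hinge in the cover's frame); axes as the cover's
- cover_mark (a joint): angle of the orange mark, about the same hinge axis and counted like the cover's: the cover is at the mark when both values are equal. Between 0.35 and 0.7 rad; stiff, must not be shifted
- cover_mark_tip (a point): inner face of the orange mark (26 x 18 x 24 mm block on the end of a thin steel arm that stands 150 mm to +y of the box's middle), 200 mm from the hinge axis; its axes are parallel to the cover's when the cover is at the mark
- dimmer_block: grey dimmer base fixed to the table, 120 x 90 x 30 mm, with a round white scale disc of radius 48 mm on its +y side; origin on the table under the lever's pivot; x = the way the lever swings as its value grows, y along the pivot, z up. Turned up to 0.3 rad
- dimmer (a joint): angle of the dimmer lever about its pivot: 0 = leaning 0.6 rad from upright to the block's -x, 0.6 = upright, 1.2 = leaning 0.6 rad to +x (stops at 0 and 1.2). Starts between 0 and 0.2; moves stiffly, with about 1 N at the knob, and stays where it is left
- dimmer_hinge (a point): point on the lever's pivot axis, 45 mm above the table; axes turn with the lever and equal the block's at value 0
- knob_mid (a point): centre of the red lever knob (a cylinder of 28 mm diameter, 26 mm long along the block's y), 120 mm from the pivot; pinch it across its 26 mm ends (along y) from above, or push it. It pivots in the fingers as the lever turns
- dimmer_pointer (a point): end of the red cross bar on the lever, 66 mm from the pivot and 30 mm to +y; axes as dimmer_hinge
- dimmer_mark (a joint): angle of the green mark about the lever's pivot, counted like the lever's: the lever is at the mark when both values are equal. Between 0.45 and 1.0 rad; stiff, must not be shifted
- dimmer_mark_tip (a point): inner face of the green mark (12 x 14 x 18 mm block on a short arm on the lever's +y side), 66 mm from the pivot, 33 mm to +y; its axes are parallel to the lever's when the lever is at the mark. The top of the mark is 75 mm from the pivot, well below the knob
- ink_jar: blue jar with a black cap, 60 mm diameter, 75 mm tall, loose bystander; origin at the centre of its underside
- cloth_weight: brass cloth weight with a knob, 64 mm diameter, 64 mm tall, 0.6 kg, loose bystander; origin at the centre of its underside
- pin_tray: red open tray 80 x 80 x 30 mm, loose bystander; origin at the centre of its underside
Things that resemble listed ones, but are neither listed nor needed, are in the scene too. What is shaped like the dimmer_block but pink is not meant.

How it is judged:
On the way, in this order (a step that is already met when the one before it is completed fails the run):
1. the dimmer lever rests at the green mark (angle between the x axis of dimmer_pointer and the x axis of dimmer_mark_tip, either way round below 0.09 rad and velocity of joint dimmer between -0.15 and 0.15 rad/s), for 0.3 s.
2. the cover is held by its grip at the orange mark (angle between the x axis of cover_pointer and the x axis of cover_mark_tip, either way round below 0.07 rad and contact force between the fingers and cover_c1 above 1.5 N), for 0.3 s.
At the end, for the whole second after the job is handed in: Ends holding: fingers press the black grip over 1.5 N, cover still and within 0.07 rad (4 deg) of the orange mark for the last second; dimmer let go within 0.09 rad (5 deg) of the green mark; marks not shifted (orange 10 mm, green 6 mm), no bystander moved 30 mm or tipped (all of step 2 and angle between the x axis of dimmer_pointer and the x axis of dimmer_mark_tip, either way round below 0.09 rad and velocity of joint cover between -0.1 and 0.1 rad/s and contact force between the fingers and dimmer_block below 0.2 N and distance of each of ink_jar, cloth_weight, pin_tray from where it was at the start of the episode below 0.03 m and distance of cover_mark_tip from where it was at the start of the episode below 0.01 m and distance of dimmer_mark_tip from where it was at the start of the episode below 0.006 m); the arm keeps its last pose, push and grip.
It fails at once if a bystander is pushed away or knocked over (distance of any of ink_jar, cloth_weight, pin_tray from where it was at the start of the episode above 0.03 m or angle between any of ink_jar, cloth_weight, pin_tray's own z axis and vertical above 0.5 rad).
It fails at once if a mark is shifted (distance of cover_mark_tip from where it was at the start of the episode above 0.01 m or distance of dimmer_mark_tip from where it was at the start of the episode above 0.006 m).
It also fails if it takes over 53 s, if anything falls off the work surface, if the arm or the gripper's body presses on something with over 40 N, if the wrist force passes 120 N, or if a joint passes its speed limit or range.

### The arm

A 7-joint arm with a two-finger parallel gripper is mounted at the origin on the work surface. World frame = base frame: x ahead of the robot, y to its left, z up, the work surface at z = 0. Lengths are in m, angles in rad, forces in N, time in s.
With the tool pointing down it reaches from about 0.425 to 0.925 m from the base axis. Payload 6.8 kg.
Tool frame: the origin (TCP) lies midway between the tips of the shut fingers; the grasp point (between the pads) lies 19 mm behind it; z points along the fingers, x is the direction in which the jaws open and shut, and the axes are right-handed (so a half turn about z gives the same grasp; the last joint's range is limited). The gripper opens to 88 mm and grips with 3 to 60 N. Pads are 20 mm wide; open, the fingers measure 115 mm over their backs; the gripper's body (75 mm by 178 mm) begins 61 mm behind the grasp point.
Start: joints at [1.205, 0.477, 0.022, 1.555, -0.011, 1.109, -0.083], TCP at [0.172, -0.653, 0.223] pointing down, gripper open.
Joint ranges: [-2.96, 2.96], [-0.34, 2.1], [-1.41, 1.46], [0.24, 2.44], [-1.37, 4.51], [0.17, 1.92], [-2.96, 2.96]. Speed limits (rad/s): [2.39, 2.39, 3.14, 3.14, 3.14, 3.14, 3.14].

### API

Orientations are given as a 3x3 rotation matrix whose columns are the frame's x, y, z axes.
In Python, from station import env gives the robot as it stands.
- The arm moves only by the shell command python3 -m jog 'ROWS' [FORCE]. ROWS is JSON, a list of rows, each an object of numbers: "hand": the closure, from 0 (fully open) to 1 (shut); "x", "y", "z": the shift along the tool's x, y, z in mm; "twist": the turn about the tool's z in degrees. In form: [{"hand": .., "x": .., "y": .., "z": .., "twist": ..}, ...]. A call has 1 to 8 rows; each row is the pose to reach, as a shift and turn from the pose commanded when the call began, along the tool's axes at that moment; what a row does not reach only later rows make up. A row lasts 1/12 s, in which the tool goes at most 41.7 mm and 7.16 degrees, less where a joint would pass 70% of its speed; a pose out of reach is approached as far as the arm can. A call with a gripper value outside its range is refused whole. The fingers move at their own pace and stop on an object; FORCE is the grip in N (left out, the last holds). Time passes only in rows, so rows that repeat a pose let the fingers close. It gives the time, the measured TCP pose, the force and the opening at its end, in the units of the state.
- env.sense(): the state, without advancing time (a new reading comes with each control period).
- env.read_camera(name): name is "scene" or "top" or "wrist"; returns a dict with "image" (384x512x3 uint8, blue, green, red), "intrinsics" (3x3 intrinsics, pixels), "cam_to_world" (4x4, takes a point from camera to world coordinates); the wrist camera has in their place "mount" (4x4, takes a point from camera to tool coordinates, whose origin is the TCP and whose axes are the tool frame's). Camera axes: x right, y down, z forward; pixel columns grow to the right and rows downward; lengths in m; the calibration is good to about 2 mm. The wrist camera is an equidistant fisheye: a pixel r from the principal point sees the ray r / f radians off the axis. A picture is of the moment at which its call begins: read the wrist's pose just before it. There is no depth.
- env.finish_job(): hands the job in, once; it reports no verdict.
Trained networks look in the newest picture that a camera, given by its name, has taken for a name from the list of things; names that differ only in an ending like _2 or _b are one class to them, and where a whole thing is asked for, a point or a joint stands for the part that bears it (a point fixed in the world has none). Each returns a list of dicts, best first, with "p" (0 to 1); they miss things now and then, are a little off and sometimes report something else, mostly with a low value. They report only what shows in the picture. A call takes as long as a camera call. They do not tell look-alikes from the thing itself.
- env.trace(label, camera): "mask" (384x512 bool, what is visible of it) and "extent" ([left, top, width, height] in pixels, round what is visible of it).
- env.place_of(label, camera): "centre" ([column, row] in pixels: a listed point, or the origin of a listed thing).
The state is a dict: "time": time; "qpos": joint angles; "dq": joint speeds; "joint_efforts": joint torques, N m; "position": TCP position; "eef_rot": TCP orientation; "wrist_force": force on the tool from outside, world axes, zero at the start; "wrist_torque": the same for the moment, N m; "width": finger opening in m.
Only numpy, scipy, OpenCV 4.12 (cv2) and the standard library are available. Lean on these libraries where they do the work, as an engineer would, in place of code of your own. Each camera call takes 0.05 s, during which the arm holds its last target. There are 200 camera calls.

## Working session

There is one attempt and no reset: what is moved stays moved. The work goes in short steps, Python scripts to look and compute and a shell command to move; the robot and the scene stay as the last step left them, time stands still between calls to the robot, and variables do not carry over. Pictures are saved under pics/ and viewed, about 8 in all and at most 12, crops included, and the job is handed in when it is done.

```bash
mkdir -p pics; ls; cat > h.py <<'E'
import numpy as np, cv2, json
from station import env
np.set_printoptions(precision=4,suppress=True)
E
python3 - <<'E'
from h import *
s=env.sense(); print(s['time'],s['position'],s['eef_rot'],s['width'])
ims=[]
for c in ('scene','top'):
    d=env.read_camera(c); ims.append(d['image']); cv2.imwrite(f'pics/{c}0.png',d['image'])
    print(c,d['intrinsics'].tolist() if hasattr(d['intrinsics'],'tolist') else d['intrinsics'],np.array(d['cam_to_world']))
    for l in 'viewer cover cover_hinge grip_mid cover_pointer cover_mark_tip dimmer_block dimmer_hinge knob_mid dimmer_pointer dimmer_mark_tip ink_jar cloth_weight pin_tray'.split():
        print(l,[(np.round(r['centre'],1).tolist(),round(float(r['p']),2)) for r in env.place_of(l,c)][:3])
cv2.imwrite('pics/both.png',np.vstack(ims)[:, :])
E
```

```text
pics
0.0 [ 0.1719 -0.6521  0.2217] [[ 0.2549 -0.967  -0.0006]
 [-0.967  -0.2549  0.0017]
 [-0.0018  0.0001 -1.    ]] 0.08790181199205647
scene [[478.33600153177287, 0.0, 260.5955728789384], [0.0, 478.33600153177287, 189.10312326384624], [0.0, 0.0, 1.0]] [[ 0.672   0.6214 -0.4027  1.0654]
 [ 0.7405 -0.5614  0.3694 -0.4783]
 [ 0.0034 -0.5465 -0.8375  1.2161]
 [ 0.      0.      0.      1.    ]]
viewer [([199.4, 265.0], 0.72)]Traceback (most recent call last):
  File "<stdin>", line 8, in <module>
ValueError: it knows: cloth_weight, cover_hinge, cover_mark_tip, cover_pointer, dimmer_block, dimmer_hinge, dimmer_mark_tip, dimmer_pointer, grip_mid, ink_jar, knob_mid, pin_tray, viewer
```

```bash
python3 - <<'E'
from h import *
ims=[];out={}
for c in ('scene','top'):
    d=env.read_camera(c); ims.append(d['image']); cv2.imwrite(f'pics/{c}0.png',d['image'])
    out[c]=dict(K=np.array(d['intrinsics']).tolist(),T=np.array(d['cam_to_world']).tolist())
    print(c,np.array(d['intrinsics'])[0,0],np.array(d['cam_to_world']))
    for l in 'viewer cover_hinge grip_mid cover_pointer cover_mark_tip dimmer_block dimmer_hinge knob_mid dimmer_pointer dimmer_mark_tip ink_jar cloth_weight pin_tray'.split():
        r=[(np.round(r['centre'],1).tolist(),round(float(r['p']),2)) for r in env.place_of(l,c)][:3]
        out[c][l]=r; print(l,r)
json.dump(out,open('det.json','w'))
cv2.imwrite('pics/both.png',cv2.resize(np.vstack(ims),None,fx=.78,fy=.78,interpolation=cv2.INTER_AREA))
print(env.sense()['time'])
E
```

```text
scene 478.33600153177287 [[ 0.672   0.6214 -0.4027  1.0654]
 [ 0.7405 -0.5614  0.3694 -0.4783]
 [ 0.0034 -0.5465 -0.8375  1.2161]
 [ 0.      0.      0.      1.    ]]
viewer [([199.9, 265.4], 0.86)]
cover_hinge [([334.8, 122.5], 0.68), ([223.1, 277.4], 0.56)]
grip_mid [([170.7, 220.9], 0.97)]
cover_pointer [([214.8, 194.9], 0.56)]
cover_mark_tip [([223.7, 181.4], 0.54)]
dimmer_block [([303.9, 180.3], 0.96), ([351.8, 219.8], 0.78), ([276.2, 112.0], 0.59)]
dimmer_hinge [([353.7, 212.8], 0.73), ([281.7, 101.3], 0.55), ([299.3, 175.6], 0.52)]
knob_mid [([289.1, 141.9], 0.69), ([340.3, 178.9], 0.63), ([271.3, 65.5], 0.55)]
dimmer_pointer [([281.8, 76.3], 0.5), ([301.9, 149.5], 0.49), ([353.9, 190.1], 0.47)]
dimmer_mark_tip [([357.8, 186.3], 0.54), ([284.6, 77.3], 0.5), ([311.5, 155.9], 0.45)]
ink_jar [([307.7, 289.1], 0.62)]
cloth_weight [([333.4, 126.8], 0.91)]
pin_tray [([135.2, 301.2], 0.69)]
top 383.60507400291493 [[ 0.0203 -0.998   0.0592  0.4767]
 [-0.9997 -0.021  -0.0112 -0.0066]
 [ 0.0125 -0.0589 -0.9982  1.3752]
 [ 0.      0.      0.      1.    ]]
viewer [([311.9, 193.1], 0.74)]
cover_hinge [([319.3, 163.0], 0.86), ([186.4, 191.0], 0.19)]
grip_mid [([317.4, 218.3], 0.8), ([191.1, 191.7], 0.28)]
cover_pointer [([277.4, 218.5], 0.88), ([187.8, 189.2], 0.69)]
cover_mark_tip [([275.1, 208.9], 0.46)]
dimmer_block [([201.8, 191.7], 0.71), ([152.8, 264.6], 0.71), ([199.2, 141.5], 0.58)]
dimmer_hinge [([129.4, 217.6], 0.69), ([197.1, 193.2], 0.64), ([149.5, 270.1], 0.62)]
knob_mid [([139.0, 294.5], 0.57), ([194.2, 208.1], 0.55), ([191.3, 153.5], 0.54)]
dimmer_pointer [([183.4, 147.6], 0.52), ([135.3, 278.0], 0.44), ([186.5, 201.7], 0.4)]
dimmer_mark_tip [([186.4, 192.9], 0.55), ([182.9, 146.0], 0.37), ([131.1, 281.6], 0.37)]
ink_jar [([264.5, 125.6], 0.51)]
cloth_weight []
pin_tray [([362.7, 202.1], 0.9), ([265.0, 123.5], 0.28)]
1.5
```

View pics/both.png

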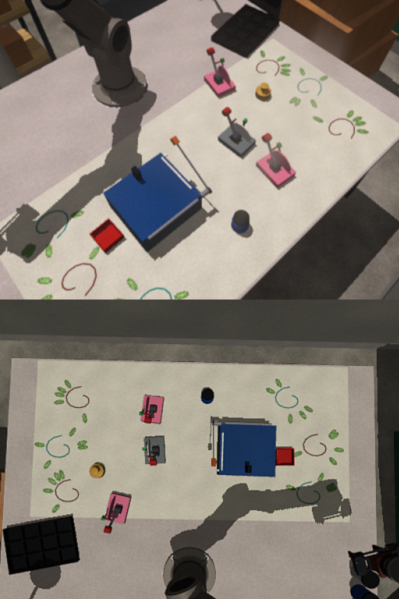

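```bash
cat >> h.py <<'E'
def ray(cam,px):
    K=np.array(cam['K']);T=np.array(cam['T'])
    d=T[:3,:3]@np.linalg.solve(K,[px[0],px[1],1.]);return T[:3,3],d/np.linalg.norm(d)
def tri(rays):
    A=sum(np.eye(3)-np.outer(d,d) for o,d in rays);b=sum((np.eye(3)-np.outer(d,d))@o for o,d in rays)
    p=np.linalg.solve(A,b);return p,[round(1e3*np.linalg.norm(np.cross(p-o,d)),1) for o,d in rays]
E
python3 - <<'E'
from h import *
D=json.load(open('det.json'));S,T=D['scene'],D['top']
def t(n,a,b): print(n,*tri([ray(S,a),ray(T,b)]))
for n,i,j in [('viewer',0,0),('cover_hinge',1,0),('grip_mid',0,0),('cover_pointer',0,0),('cover_mark_tip',0,0),('dimmer_block',0,0),('dimmer_hinge',2,1),('knob_mid',0,1),('dimmer_pointer',1,2),('dimmer_mark_tip',2,0),('ink_jar',0,0),('pin_tray',0,0)]:
    t(n,S[n][i][0],T[n][j][0])
a=cv2.imread('pics/scene0.png');b=cv2.imread('pics/top0.png')
c1=cv2.resize(a[100:260,150:370],(770,560),interpolation=cv2.INTER_CUBIC)
cv2.imwrite('pics/c1.png',c1)
cv2.imwrite('pics/c2.png',cv2.resize(b[110:250,170:370],(800,560),interpolation=cv2.INTER_CUBIC))
E
```

```text
viewer [ 0.5582 -0.2372  0.0118] [np.float64(1.3), np.float64(1.3)]
cover_hinge [ 0.6578 -0.2392  0.1079] [np.float64(8.1), np.float64(8.1)]
grip_mid [ 0.467  -0.2381  0.1392] [np.float64(3.4), np.float64(3.4)]
cover_pointer [ 0.4682 -0.1042  0.124 ] [np.float64(4.2), np.float64(4.2)]
cover_mark_tip [ 0.4977 -0.0903  0.2078] [np.float64(3.8), np.float64(3.8)]
dimmer_block [0.5568 0.1557 0.0337] [np.float64(5.8), np.float64(5.8)]
dimmer_hinge [0.5441 0.1632 0.0393] [np.float64(4.7), np.float64(4.7)]
knob_mid [0.4923 0.1582 0.1555] [np.float64(1.8), np.float64(1.8)]
dimmer_pointer [0.514  0.1907 0.1132] [np.float64(0.7), np.float64(0.7)]
dimmer_mark_tip [0.5452 0.195  0.1086] [np.float64(2.3), np.float64(2.3)]
ink_jar [ 0.8006 -0.0642  0.0009] [np.float64(1.3), np.float64(1.3)]
pin_tray [ 0.5277 -0.4219  0.0132] [np.float64(2.5), np.float64(2.5)]
```

View pics/c1.png

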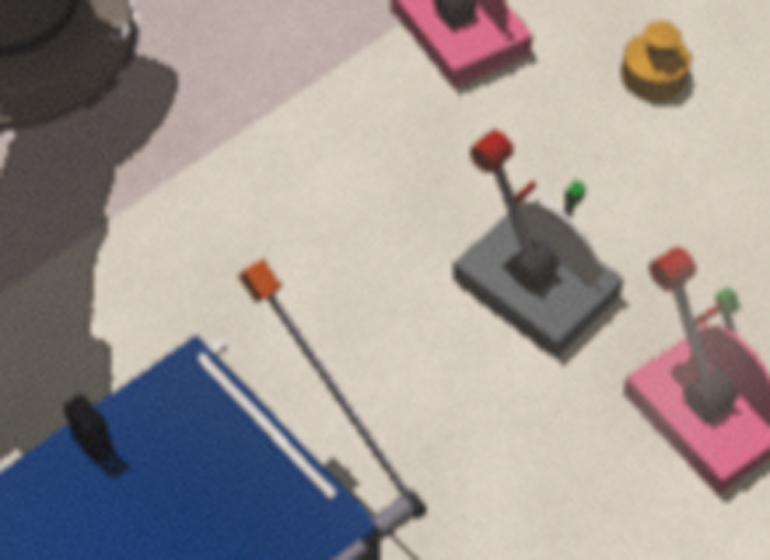

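View pics/c2.png

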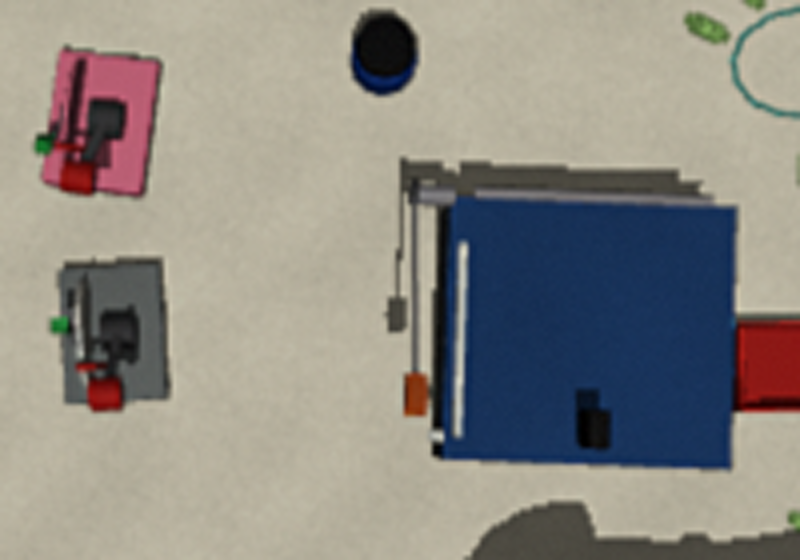

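Scene crop: the dimmer candidates are pink at scene (276,112), pink at (352,220) and grey at (304,180). The grey one fits; pink is excluded, and it is grey in both the scene and top crops. Its knob is at scene (289,142) and its green mark at (314,155). The viewer stands right of it, with the orange mark at scene (224,180).

Next I move round towards it at height.

```bash
python3 -m jog '[{"hand":0,"x":-40,"y":-95,"z":-50,"twist":6},{"hand":0,"x":-80,"y":-190,"z":-108,"twist":11.5},{"hand":0,"x":-120,"y":-285,"z":-108,"twist":11.5},{"hand":0,"x":-160,"y":-380,"z":-108,"twist":11.5},{"hand":0,"x":-160,"y":-380,"z":-108,"twist":11.5},{"hand":0,"x":-160,"y":-380,"z":-108,"twist":11.5},{"hand":0,"x":-160,"y":-380,"z":-108,"twist":11.5},{"hand":0,"x":-160,"y":-380,"z":-108,"twist":11.5}]'
python3 -m jog '[{"hand":0,"x":-36,"y":-88},{"hand":0,"x":-36,"y":-88},{"hand":0,"x":-36,"y":-88},{"hand":0,"x":-36,"y":-88}]'
```

```text
time: 2.17
position: [0.4258, -0.4568, 0.3131]
eef_rot: [[0.057, -0.998, 0.0], [-0.998, -0.057, -0.0], [0.0, -0.0, -1.0]]
wrist_force: [-0.4, -1.0, -0.7]
width: 0.0878invalid input at $[0]: expected keys hand, x, y, z, twist
```

```bash
python3 -m jog '[{"hand":0,"x":-30,"y":-20,"z":-12,"twist":0},{"hand":0,"x":-60,"y":-40,"z":-24,"twist":0},{"hand":0,"x":-123,"y":-81,"z":-47,"twist":0},{"hand":0,"x":-123,"y":-81,"z":-47,"twist":0},{"hand":0,"x":-123,"y":-81,"z":-47,"twist":0},{"hand":0,"x":-123,"y":-81,"z":-47,"twist":0}]'
cat >> h.py <<'E'
def wray(px,K,M,R,p):
    K=np.array(K);M=np.array(M);v=np.array([(px[0]-K[0,2])/K[0,0],(px[1]-K[1,2])/K[1,1]])
    th=np.linalg.norm(v);d=np.append(np.sin(th)*v/max(th,1e-9),np.cos(th))
    W=np.eye(4);W[:3,:3]=R;W[:3,3]=p;T=W@M
    return T[:3,3],T[:3,:3]@d
def wlook(name,labels):
    s=env.sense();d=env.read_camera('wrist');cv2.imwrite(f'pics/{name}.png',d['image'])
    o=dict(K=np.array(d['intrinsics']).tolist(),M=np.array(d['mount']).tolist(),R=np.array(s['eef_rot']).tolist(),p=np.array(s['position']).tolist())
    print(name,s['time'],s['position'])
    for l in labels.split():
        o[l]=[(np.round(r['centre'],1).tolist(),round(float(r['p']),2)) for r in env.place_of(l,'wrist')][:4]; print(l,o[l])
    json.dump(o,open(name+'.json','w'));return o
E
python3 - <<'E'
from h import *
o=wlook('w1','viewer cover_hinge grip_mid cover_pointer cover_mark_tip')
print(np.array(o['K']),np.array(o['M']))
E
```

```text
time: 2.67
position: [0.5001, -0.3285, 0.3603]
eef_rot: [[0.062, -0.998, 0.002], [-0.998, -0.062, -0.0], [0.0, -0.002, -1.0]]
wrist_force: [-0.9, -1.1, 0.2]
width: 0.0878
w1 2.6667 [ 0.5001 -0.3285  0.3603]
viewer [([199.6, 111.5], 0.57)]
cover_hinge [([192.6, 42.6], 0.59)]
grip_mid [([181.2, 179.0], 0.69)]
cover_pointer [([108.9, 171.4], 0.68)]
cover_mark_tip [([64.8, 168.8], 0.58)]
[[297.3186   0.     250.868 ]
 [  0.     297.3186 190.378 ]
 [  0.       0.       1.    ]] [[ 1.     -0.0005  0.0005  0.0002]
 [ 0.0003  0.9536  0.3012 -0.0832]
 [-0.0006 -0.3012  0.9536 -0.1616]
 [ 0.      0.      0.      1.    ]]
```

```bash
python3 -m jog '[{"hand":0,"x":-41,"y":0,"z":0,"twist":0},{"hand":0,"x":-82,"y":0,"z":0,"twist":0},{"hand":0,"x":-123,"y":0,"z":0,"twist":0},{"hand":0,"x":-164,"y":0,"z":0,"twist":0},{"hand":0,"x":-205,"y":0,"z":0,"twist":0},{"hand":0,"x":-246,"y":0,"z":0,"twist":0},{"hand":0,"x":-280,"y":0,"z":0,"twist":0},{"hand":0,"x":-280,"y":0,"z":0,"twist":0}]'
python3 - <<'E'
from h import *
o=wlook('w2','viewer cover_hinge grip_mid cover_pointer cover_mark_tip dimmer_block dimmer_hinge knob_mid dimmer_pointer dimmer_mark_tip')
E
```

```text
time: 3.63
position: [0.482, -0.0442, 0.3597]
eef_rot: [[0.066, -0.998, 0.001], [-0.998, -0.066, 0.002], [-0.002, -0.001, -1.0]]
wrist_force: [-0.3, 0.1, 0.0]
width: 0.0877
w2 3.6333 [ 0.482  -0.0442  0.3597]
viewer [([358.9, 114.9], 0.89), ([126.7, 107.5], 0.59)]
cover_hinge [([390.4, 51.1], 0.58)]
grip_mid [([386.4, 179.7], 0.91)]
cover_pointer [([292.2, 170.9], 0.65)]
cover_mark_tip [([299.5, 166.2], 0.91), ([31.9, 156.3], 0.66), ([361.4, 114.3], 0.49)]
dimmer_block [([143.6, 109.6], 0.78), ([81.9, 231.4], 0.75), ([137.2, 8.7], 0.55)]
dimmer_hinge [([71.2, 238.5], 0.58), ([127.4, 106.5], 0.55)]
knob_mid [([297.3, 163.0], 0.66), ([95.9, 26.3], 0.55)]
dimmer_pointer [([101.3, 127.5], 0.92), ([95.2, 12.5], 0.7)]
dimmer_mark_tip [([91.5, 14.7], 0.69), ([107.4, 148.8], 0.67), ([97.0, 108.9], 0.51)]
```

```bash
python3 -m jog '[{"hand":0,"x":-41,"y":0,"z":0,"twist":0},{"hand":0,"x":-82,"y":0,"z":0,"twist":0},{"hand":0,"x":-123,"y":-10,"z":0,"twist":0},{"hand":0,"x":-164,"y":-20,"z":0,"twist":0},{"hand":0,"x":-164,"y":-20,"z":0,"twist":0},{"hand":0,"x":-164,"y":-20,"z":0,"twist":0}]'
python3 - <<'E'
from h import *
o=wlook('w3','dimmer_block dimmer_hinge knob_mid dimmer_pointer dimmer_mark_tip cover_mark_tip')
w1,w2=json.load(open('w1.json')),json.load(open('w2.json'))
D=json.load(open('det.json'));S,T=D['scene'],D['top']
W=lambda w,px:wray(px,w['K'],w['M'],w['R'],w['p'])
for n,i,j,a,b in [('viewer',0,0,0,0),('cover_hinge',0,0,1,0),('grip_mid',0,0,0,0),('cover_pointer',0,0,0,0),('cover_mark_tip',0,0,0,0)]:
    print(n,tri([W(w1,w1[n][i][0]),W(w2,w2[n][j][0])]),tri([W(w1,w1[n][i][0]),W(w2,w2[n][j][0]),ray(S,S[n][a][0]),ray(T,T[n][b][0])]))
a,b=[cv2.imread(f'pics/w{k}.png') for k in (2,3)]
cv2.imwrite('pics/w23.png',np.vstack([cv2.resize(a[0:192],(800,300)),cv2.resize(b[0:192],(800,300))]))
E
```

```text
time: 4.68
position: [0.4929, 0.1161, 0.3592]
eef_rot: [[0.062, -0.998, -0.0], [-0.998, -0.062, 0.001], [-0.001, 0.0, -1.0]]
wrist_force: [0.3, -0.5, -0.1]
width: 0.088
w3 4.6833 [0.4929 0.1161 0.3592]
dimmer_block [([223.0, 11.3], 0.76), ([148.9, 244.7], 0.75), ([228.0, 116.2], 0.7)]
dimmer_hinge [([222.9, 113.9], 0.74), ([222.5, 2.8], 0.66)]
knob_mid [([220.1, 160.1], 0.84), ([204.2, 27.4], 0.7)]
dimmer_pointer [([192.1, 11.9], 0.77), ([198.0, 137.8], 0.75), ([198.4, 120.3], 0.33)]
dimmer_mark_tip [([189.9, 13.2], 0.72), ([390.7, 184.6], 0.69), ([197.4, 119.1], 0.58)]
cover_mark_tip [([420.3, 184.4], 0.77)]
viewer (array([ 0.5578, -0.2355, -0.0007]), [np.float64(0.7), np.float64(0.7)]) (array([ 0.5576, -0.2361,  0.0057]), [np.float64(1.2), np.float64(2.8), np.float64(1.4), np.float64(3.1)])
cover_hinge (array([ 0.662 , -0.2381,  0.1051]), [np.float64(0.1), np.float64(0.1)]) (array([ 0.6596, -0.2385,  0.1084]), [np.float64(1.6), np.float64(2.6), np.float64(6.5), np.float64(9.8)])
grip_mid (array([ 0.4746, -0.2369,  0.1435]), [np.float64(0.0), np.float64(0.0)]) (array([ 0.4709, -0.2378,  0.1414]), [np.float64(3.3), np.float64(3.2), np.float64(5.8), np.float64(3.4)])
cover_pointer (array([ 0.4671, -0.106 ,  0.0991]), [np.float64(0.9), np.float64(0.9)]) (array([ 0.4676, -0.1052,  0.111 ]), [np.float64(6.8), np.float64(1.6), np.float64(8.5), np.float64(4.0)])
cover_mark_tip (array([ 0.4979, -0.0964,  0.2077]), [np.float64(0.5), np.float64(0.5)]) (array([ 0.4977, -0.093 ,  0.2071]), [np.float64(2.4), np.float64(3.5), np.float64(6.2), np.float64(2.4)])
```

View pics/w23.png

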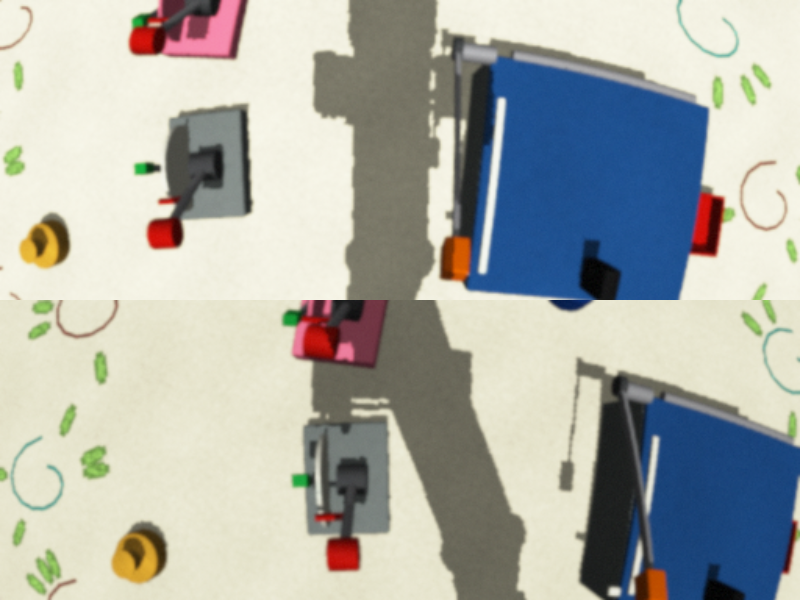

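```bash
cat > fit.py <<'E'
from h import *
from scipy.optimize import least_squares
D=json.load(open('det.json'));w={k:json.load(open(k+'.json')) for k in ('w1','w2','w3')}
R=lambda c,px: ray(D[c],px) if c in D else wray(px,*[w[c][k] for k in 'KMRp'])
I={c:cv2.imread(f'pics/{c}0.png' if c in D else f'pics/{c}.png') for c in ('scene','top','w1','w2','w3')}
def blob(c,lo,hi,near,name):
    h=cv2.cvtColor(I[c],cv2.COLOR_BGR2HSV);m=cv2.inRange(h,lo,hi)
    if lo[0]==0 and hi[0]<6: m|=cv2.inRange(h,(174,lo[1],lo[2]),(180,255,255))
    n,_,st,ce=cv2.connectedComponentsWithStats(m)
    k=[i for i in range(1,n) if st[i,4]>12]; i=min(k,key=lambda i:np.hypot(*(ce[i]-near)))
    print(name,c,ce[i].round(1),st[i,4]);return (c,ce[i])
red=((0,150,70),(5,255,255));grn=((50,110,50),(80,255,255));org=((6,150,100),(13,255,255))
obs=[]
kn=[blob(c,*red,n,'knob') for c,n in (('scene',(290,142)),('top',(196,208)),('w2',(105.6,149)),('w3',(220,161)))]
gr=[blob(c,*grn,n,'green') for c,n in (('scene',(314,154)),('top',(185,192)),('w2',(93,107.5)),('w3',(192,115.5)))]
og=[blob(c,*org,n,'orange') for c,n in (('scene',(224,180)),('top',(274,208)),('w1',(64,168)),('w2',(291,164)),('w3',(417,184)))]
hg=[('scene',(299.3,175.6)),('top',(197.1,193.2)),('w2',(127.4,106.5)),('w3',(222.9,113.9))]
po=[('scene',(301.9,149.5)),('top',(186.5,201.7)),('w2',(101.3,127.5)),('w3',(198.0,137.8))]
gp=[(c,d['grip_mid'][0][0]) for c,d in (('scene',D['scene']),('top',D['top']),('w1',w['w1']),('w2',w['w2']))]
ch=[('scene',D['scene']['cover_hinge'][1][0]),('top',D['top']['cover_hinge'][0][0]),('w1',w['w1']['cover_hinge'][0][0]),('w2',w['w2']['cover_hinge'][0][0])]
cp=[(c,d['cover_pointer'][0][0]) for c,d in (('scene',D['scene']),('top',D['top']),('w1',w['w1']),('w2',w['w2']))]
vw=[(c,d['viewer'][0][0]) for c,d in (('scene',D['scene']),('top',D['top']),('w1',w['w1']),('w2',w['w2']))]
for n,P in (('knob',kn),('green',gr),('orange',og),('grip',gp),('hinge_d',hg),('ptr',po),('c_hinge',ch),('c_ptr',cp)): print(n,tri([R(*q) for q in P]))
def res(P,p,wt=1): return [wt*1e3*x for o,d in (R(*q) for q in P) for x in np.cross(p-o,d)]
def rz(a,v): return np.array([np.cos(a)*v[0]-np.sin(a)*v[1],np.sin(a)*v[0]+np.cos(a)*v[1],v[2]])
def dim(q):
    b=np.array([q[0],q[1],.045]);pt=lambda v,r,y:b+rz(q[2],(r*np.sin(v-.6),y,r*np.cos(v-.6)))
    return np.r_[res(kn,pt(q[3],.12,0)),res(gr,pt(q[4],.066,.040)),res(po,pt(q[3],.066,.03)),res(hg,b,.5)]
def vie(q):
    b=np.array([q[0],q[1],.1]);c,s=np.cos(q[3]),np.sin(q[3])
    f=lambda x,y,z:b+rz(q[2],(c*x+s*z,y,-s*x+c*z)); g=lambda x,y,z:b+rz(q[2],(x,y,z))
    return np.r_[res(og,f(-.2,.15,.004)),res(gp,g(-.19,0,.045)),res(ch,b,.5),res(cp,g(-.2,.132,.004)),res(vw,g(-.11,0,-.1),.5)]
for n,f,x in (('dimmer x y yaw lever mark',dim,[.545,.16,.05,.15,.6]),('viewer x y yaw mark',vie,[.66,-.238,0,.56])):
    r=least_squares(f,x,loss='soft_l1',f_scale=3); J=r.jac; print(n,r.x,'rms mm',np.sqrt(np.mean(f(r.x)**2)),'sd',np.sqrt(np.diag(np.linalg.inv(J.T@J)))*3)
E
python3 fit.py
```

```text
knob scene [290.6 141.3] 45
knob top [195.5 208.2] 58
knob w2 [103.2 149.4] 287
knob w3 [219.3 162.6] 383Traceback (most recent call last):
  File "fit.py", line 15, in <module>
    gr=[blob(c,*grn,n,'green') for c,n in (('scene',(314,154)),('top',(185,192)),('w2',(93,107.5)),('w3',(192,115.5)))]
        ~~~~^^^^^^^^^^^^^^^^^^
  File "fit.py", line 10, in blob
    k=[i for i in range(1,n) if st[i,4]>12]; i=min(k,key=lambda i:np.hypot(*(ce[i]-near)))
                                               ~~~^^^^^^^^^^^^^^^^^^^^^^^^^^^^^^^^^^^^^^^^
ValueError: min() iterable argument is empty
```

```bash
sed -i 's/^red=.*/red=((0,120,40),(5,255,255));grn=((45,80,25),(85,255,255));org=((6,130,80),(14,255,255))/; s/st\[i,4\]>12/st[i,4]>6/' fit.py; python3 fit.py
```

```text
knob scene [290.5 141.9] 67
knob top [195.8 208.2] 70
knob w2 [104.9 149. ] 371
knob w3 [219.2 162.4] 407
green scene [314. 154.] 17
green top [184.9 190.8] 16
green w2 [ 91.2 107.4] 81
green w3 [192.5 115.3] 95
orange scene [224.1 179.5] 65
orange top [273.5 208.2] 61
orange w1 [ 56.9 168.8] 280
orange w2 [291.5 164.8] 467
orange w3 [418.5 184.3] 289
knob (array([0.4949, 0.1555, 0.1571]), [np.float64(2.8), np.float64(2.0), np.float64(1.9), np.float64(0.7)])
green (array([0.5508, 0.1981, 0.1189]), [np.float64(2.6), np.float64(1.9), np.float64(1.4), np.float64(0.6)])
orange (array([ 0.4989, -0.0867,  0.2129]), [np.float64(1.9), np.float64(2.1), np.float64(0.5), np.float64(0.5), np.float64(0.3)])
grip (array([ 0.4709, -0.2378,  0.1414]), [np.float64(5.8), np.float64(3.4), np.float64(3.3), np.float64(3.2)])
hinge_d (array([0.5471, 0.1636, 0.0448]), [np.float64(7.8), np.float64(2.6), np.float64(4.0), np.float64(3.2)])
ptr (array([0.5162, 0.1903, 0.1085]), [np.float64(4.6), np.float64(2.3), np.float64(5.8), np.float64(2.9)])
c_hinge (array([ 0.6596, -0.2385,  0.1084]), [np.float64(6.5), np.float64(9.8), np.float64(1.6), np.float64(2.6)])
c_ptr (array([ 0.4676, -0.1052,  0.111 ]), [np.float64(8.5), np.float64(4.0), np.float64(6.8), np.float64(1.6)])
dimmer x y yaw lever mark [0.5472 0.1617 0.0693 0.1399 0.6834] rms mm 1.9109085119848852 sd [0.0027 0.0017 0.0437 0.0332 0.0514]
viewer x y yaw mark [ 0.6634 -0.239  -0.0114  0.5733] rms mm 2.3119544105043355 sd [0.0015 0.0023 0.0126 0.0167]
```

```bash
python3 -m jog '[{"hand":0,"x":-39,"y":-4,"z":0,"twist":0},{"hand":0,"x":-39,"y":-4,"z":40,"twist":0},{"hand":0,"x":-39,"y":-4,"z":80,"twist":0},{"hand":0,"x":-39,"y":-4,"z":120,"twist":0},{"hand":0,"x":-39,"y":-4,"z":160,"twist":0},{"hand":0,"x":-39,"y":-4,"z":160,"twist":0}]'
python3 - <<'E'
from h import *
o=wlook('w4','knob_mid dimmer_pointer dimmer_mark_tip')
E
```

```text
time: 5.53
position: [0.4904, 0.1498, 0.1926]
eef_rot: [[0.056, -0.998, -0.012], [-0.998, -0.056, -0.004], [0.003, 0.012, -1.0]]
wrist_force: [-1.6, 0.2, -0.4]
width: 0.0881
w4 5.5333 [0.4904 0.1498 0.1926]
knob_mid [([242.6, 208.7], 0.96)]
dimmer_pointer [([206.0, 161.9], 0.86)]
dimmer_mark_tip [([204.7, 125.0], 0.65)]
```

View pics/w4.png

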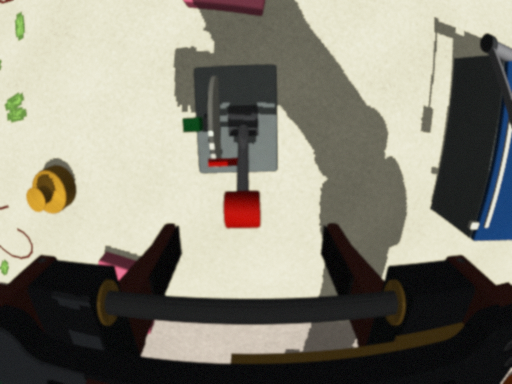

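Wrist view: the knob is at (242,209), a little left of the finger centre (252). The pointer bar is at (210,162) and the green mark at (193,125). I refit with this closer view included.

```bash
sed -i "s/('w1','w2','w3')}/('w1','w2','w3','w4')}/; s/'w1','w2','w3')}$/'w1','w2','w3','w4')}/; s/('w3',(220,161))/('w3',(220,161)),('w4',(242,209))/; s/('w3',(192,115.5))/('w3',(192,115.5)),('w4',(192,125))/; s/('w3',(198.0,137.8))/('w3',(198.0,137.8)),('w4',(208,162))/" fit.py; python3 fit.py | grep -E 'w4|^knob \(|^green \(|dimmer|ptr'
```

```text
knob w4 [241.6 209.4] 1267
green w4 [193.1 123.9] 246
knob (array([0.4949, 0.1559, 0.1561]), [np.float64(3.0), np.float64(2.2), np.float64(1.7), np.float64(0.4), np.float64(1.1)])
green (array([0.5509, 0.1983, 0.1187]), [np.float64(2.5), np.float64(2.0), np.float64(1.4), np.float64(0.5), np.float64(0.5)])
ptr (array([0.5169, 0.1892, 0.1097]), [np.float64(4.7), np.float64(3.4), np.float64(5.3), np.float64(3.1), np.float64(2.8)])
c_ptr (array([ 0.4676, -0.1052,  0.111 ]), [np.float64(8.5), np.float64(4.0), np.float64(6.8), np.float64(1.6)])
dimmer x y yaw lever mark [0.5474 0.1611 0.0677 0.1403 0.6818] rms mm 1.8147436817861116 sd [0.0025 0.0014 0.0361 0.0321 0.0463]
```

```bash
python3 -m jog '[{"hand":0,"x":0,"y":0,"z":25,"twist":0},{"hand":0,"x":-2,"y":-1,"z":50,"twist":0},{"hand":0,"x":-2,"y":-2,"z":58,"twist":0},{"hand":0,"x":-2,"y":-2,"z":58,"twist":0}]'
python3 -m jog '[{"hand":1,"x":0,"y":0,"z":0,"twist":0},{"hand":1,"x":0,"y":0,"z":0,"twist":0},{"hand":1,"x":0,"y":0,"z":0,"twist":0},{"hand":1,"x":0,"y":0,"z":0,"twist":0},{"hand":1,"x":0,"y":0,"z":0,"twist":0}]' 8
```

```text
time: 6.07
position: [0.497, 0.1548, 0.1417]
eef_rot: [[0.057, -0.998, -0.0], [-0.998, -0.057, -0.0], [0.0, 0.0, -1.0]]
wrist_force: [0.1, -0.9, 0.1]
width: 0.0878
time: 6.48
position: [0.4971, 0.1549, 0.1421]
eef_rot: [[0.057, -0.998, 0.001], [-0.998, -0.057, 0.0], [-0.0, -0.001, -1.0]]
wrist_force: [0.1, 0.1, -0.0]
width: 0.058
```

```bash
python3 -m jog '[{"hand":1,"x":0,"y":0,"z":2,"twist":0},{"hand":1,"x":0,"y":0,"z":2,"twist":0},{"hand":1,"x":0,"y":0,"z":2,"twist":0},{"hand":1,"x":0,"y":0,"z":2,"twist":0},{"hand":1,"x":0,"y":0,"z":2,"twist":0},{"hand":1,"x":0,"y":0,"z":2,"twist":0},{"hand":1,"x":0,"y":0,"z":2,"twist":0},{"hand":1,"x":0,"y":0,"z":2,"twist":0}]' 8
```

```text
time: 7.15
position: [0.4966, 0.1564, 0.1393]
eef_rot: [[0.058, -0.998, 0.0], [-0.998, -0.058, 0.002], [-0.002, -0.0, -1.0]]
wrist_force: [0.6, 5.5, -2.4]
width: 0.0262
```

```bash
python3 -m jog '[{"hand":1,"x":0,"y":-9,"z":-4,"twist":0},{"hand":1,"x":0,"y":-18,"z":-7,"twist":0},{"hand":1,"x":0,"y":-27,"z":-9,"twist":0},{"hand":1,"x":0,"y":-36,"z":-11,"twist":0},{"hand":1,"x":0,"y":-45,"z":-12,"twist":0},{"hand":1,"x":-1,"y":-54,"z":-12.5,"twist":0},{"hand":1,"x":-1,"y":-63,"z":-12,"twist":0},{"hand":1,"x":-1,"y":-63,"z":-12,"twist":0}]' 8
python3 -m jog '[{"hand":1,"x":0,"y":0,"z":0,"twist":0},{"hand":1,"x":0,"y":0,"z":0,"twist":0}]' 8
python3 - <<'E'
from h import *
o=wlook('w5','knob_mid dimmer_pointer dimmer_mark_tip')
im=cv2.imread('pics/w5.png');cv2.imwrite('pics/w5c.png',cv2.resize(im[80:280,130:380],(750,600),interpolation=cv2.INTER_CUBIC))
d=env.read_camera('scene');cv2.imwrite('pics/scene5.png',d['image'])
E
```

```text
time: 7.82
position: [0.5605, 0.1615, 0.1514]
eef_rot: [[0.058, -0.998, 0.0], [-0.998, -0.058, 0.003], [-0.003, -0.001, -1.0]]
wrist_force: [0.1, 5.5, -0.0]
width: 0.0263
time: 7.98
position: [0.5598, 0.1615, 0.1515]
eef_rot: [[0.059, -0.998, 0.001], [-0.998, -0.059, 0.003], [-0.003, -0.001, -1.0]]
wrist_force: [1.1, 6.3, -2.0]
width: 0.0263
w5 7.9833 [0.5598 0.1615 0.1515]
knob_mid [([251.6, 262.9], 0.63), ([221.0, 56.0], 0.59)]
dimmer_pointer [([193.6, 17.0], 0.83), ([210.1, 227.0], 0.76)]
dimmer_mark_tip [([209.3, 223.9], 0.97), ([190.0, 19.3], 0.81)]
```

View pics/w5c.png

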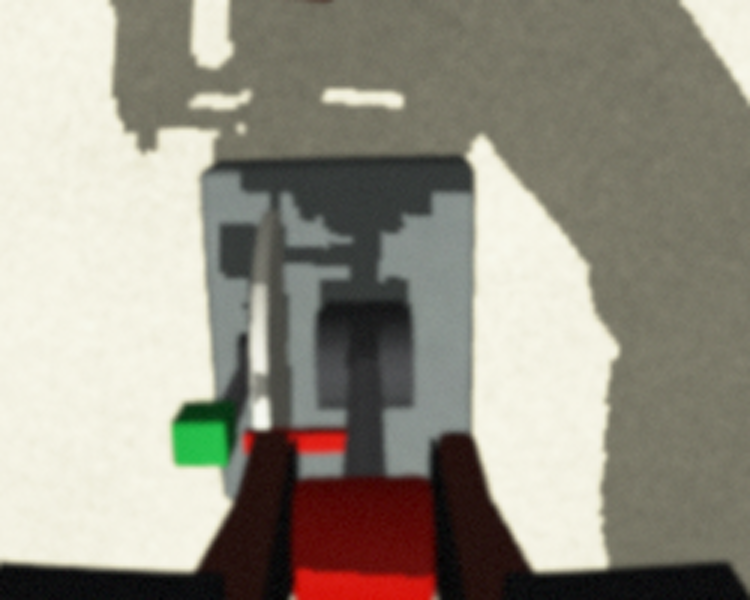

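```bash
cat > ang.py <<'E'
from h import *
w=json.load(open('w5.json'))
def ang(px,r,q=(.5474,.1611,.0677)):
    o,d=wray(px,*[w[k] for k in 'KMRp']);c,s=np.cos(q[2]),np.sin(q[2])
    L=lambda v:np.array([c*v[0]+s*v[1],-s*v[0]+c*v[1],v[2]])
    o=L(o-np.array([q[0],q[1],.045]));d=L(d);a=d[0]**2+d[2]**2;b=o[0]*d[0]+o[2]*d[2];e=o[0]**2+o[2]**2-r*r
    p=o+(-b-np.sqrt(b*b-a*e))/a*d;return .6+np.arctan2(p[0],p[2]),p[1]*1e3
f=lambda u,v:(130+u/3,80+v/3)
for q in ((.5474,.1611,.0677),(.544,.1611,.05),(.551,.1611,.08)):
  print('ptr r66..69',ang(f(252,441),.066,q),ang(f(252,441),.069,q),'mark top far/near edge r75',ang(f(203,432),.0755,q),ang(f(203,465),.0755,q),'bottom far',ang(f(203,405),.0574,q))
print('lever from TCP', .6+np.arctan2(w['p'][0]-.5474, w['p'][2]+.019-.045))
E
python3 ang.py
```

```text
ptr r66..69 (np.float64(0.649891575422935), np.float64(27.028806168445374)) (np.float64(0.6670892419155906), np.float64(26.61041563687293)) mark top far/near edge r75 (np.float64(0.7286597810961484), np.float64(37.50013632853368)) (np.float64(0.615618504388084), np.float64(38.06539488084382)) bottom far (np.float64(0.7618128106557124), np.float64(40.64073912835805))
ptr r66..69 (np.float64(0.6927971142498388), np.float64(26.940119166352595)) (np.float64(0.7079875769699916), np.float64(26.551457512046138)) mark top far/near edge r75 (np.float64(0.7629614733343324), np.float64(37.569485809628645)) (np.float64(0.6511073780811544), np.float64(37.9281270791408)) bottom far (np.float64(0.805851218846271), np.float64(40.717664430349686))
ptr r66..69 (np.float64(0.6010978786236717), np.float64(27.26177710978063)) (np.float64(0.6206959756515668), np.float64(26.818338541054956)) mark top far/near edge r75 (np.float64(0.6888970182245978), np.float64(37.597664244583335)) (np.float64(0.574182557928075), np.float64(38.339108636475224)) bottom far (np.float64(0.7103395272768205), np.float64(40.729036845604966))
lever from TCP 0.6988145803380129
```

The pointer sits at about 0.65–0.70 rad, while the mark is at about 0.67–0.68, so they match well within tolerance. I release, lift and check.

```bash
python3 -m jog '[{"hand":0,"x":0,"y":0,"z":0,"twist":0},{"hand":0,"x":0,"y":0,"z":0,"twist":0},{"hand":0,"x":0,"y":0,"z":0,"twist":0},{"hand":0,"x":0,"y":0,"z":0,"twist":0},{"hand":0,"x":0,"y":0,"z":-20,"twist":0},{"hand":0,"x":0,"y":0,"z":-60,"twist":0},{"hand":0,"x":0,"y":20,"z":-100,"twist":0},{"hand":0,"x":0,"y":40,"z":-140,"twist":0}]'
python3 -m jog '[{"hand":0,"x":20,"y":10,"z":-30,"twist":0},{"hand":0,"x":40,"y":20,"z":-60,"twist":0},{"hand":0,"x":60,"y":40,"z":-60,"twist":0},{"hand":0,"x":60,"y":40,"z":-60,"twist":0}]'
cat > w6.py <<'E'
from h import *
from fit import rz,blob,red,grn,I,w,D,R
E
python3 - <<'E'
from h import *
o=wlook('w6','dimmer_hinge knob_mid dimmer_pointer dimmer_mark_tip')
im=cv2.imread('pics/w6.png');a=o['dimmer_mark_tip'] or o['knob_mid']
d=env.read_camera('scene');cv2.imwrite('pics/scene6.png',d['image'])
cv2.imwrite('pics/chk6.png',np.hstack([cv2.resize(im[60:210,110:260],(400,400),interpolation=cv2.INTER_CUBIC),cv2.resize(d['image'][120:210,260:350],(400,400),interpolation=cv2.INTER_CUBIC)]))
E
```

```text
time: 8.9
position: [0.5221, 0.1567, 0.287]
eef_rot: [[0.056, -0.998, -0.001], [-0.998, -0.056, -0.0], [0.0, 0.001, -1.0]]
wrist_force: [-0.4, -0.1, 0.0]
width: 0.0758
time: 9.23
position: [0.4848, 0.0909, 0.3481]
eef_rot: [[0.052, -0.999, 0.003], [-0.999, -0.052, -0.003], [0.003, -0.003, -1.0]]
wrist_force: [-1.5, -0.3, -0.1]
width: 0.0879
w6 9.2333 [0.4848 0.0909 0.3481]
dimmer_hinge [([205.8, 109.5], 0.79), ([181.4, 112.3], 0.69), ([129.2, 256.2], 0.61)]
knob_mid [([193.7, 111.4], 0.96), ([182.4, 22.4], 0.6)]
dimmer_pointer [([180.1, 113.1], 0.93), ([172.9, 6.2], 0.67)]
dimmer_mark_tip [([169.0, 7.3], 0.7), ([180.7, 113.6], 0.6)]
```

View pics/chk6.png

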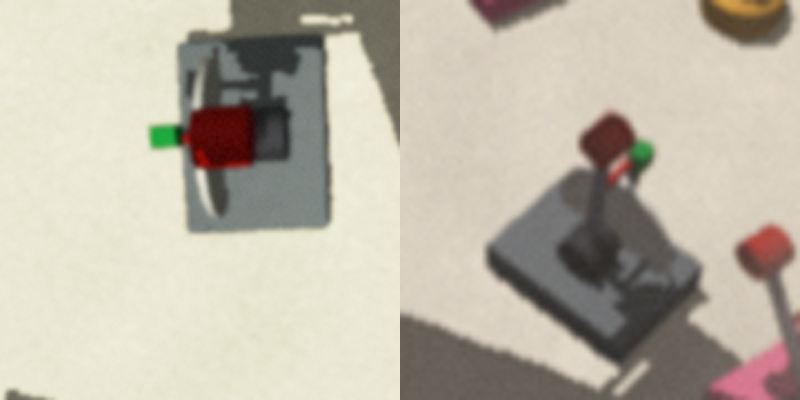

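The left crop (wrist) shows the bar end at (185,140) pointing straight at the green block at (163,137). The right crop (scene) shows the bar meeting the green block at (640,155). So the dimmer is set, and I go to the cover grip next.

```bash
python3 -m jog '[{"hand":0,"x":41,"y":3,"z":0,"twist":3.9},{"hand":0,"x":82,"y":7,"z":0,"twist":3.9},{"hand":0,"x":123,"y":10,"z":0,"twist":3.9},{"hand":0,"x":164,"y":14,"z":0,"twist":3.9},{"hand":0,"x":205,"y":18,"z":0,"twist":3.9},{"hand":0,"x":246,"y":21,"z":0,"twist":3.9},{"hand":0,"x":287,"y":25,"z":0,"twist":3.9},{"hand":0,"x":327,"y":28,"z":0,"twist":3.9}]'
python3 -m jog '[{"hand":0,"x":0,"y":0,"z":40,"twist":0},{"hand":0,"x":0,"y":0,"z":80,"twist":0},{"hand":0,"x":0,"y":0,"z":120,"twist":0},{"hand":0,"x":0,"y":0,"z":130,"twist":0},{"hand":0,"x":0,"y":0,"z":130,"twist":0},{"hand":0,"x":0,"y":0,"z":130,"twist":0}]'
python3 - <<'E'
from h import *
o=wlook('w7','grip_mid cover_hinge cover_pointer')
E
```

```text
time: 10.2
position: [0.4765, -0.2345, 0.3452]
eef_rot: [[-0.01, -1.0, -0.001], [-1.0, 0.01, 0.0], [-0.0, 0.001, -1.0]]
wrist_force: [1.5, 0.2, 0.4]
width: 0.0878
time: 10.7
position: [0.4775, -0.2326, 0.2166]
eef_rot: [[-0.01, -1.0, 0.0], [-1.0, 0.01, 0.0], [-0.0, -0.0, -1.0]]
wrist_force: [-0.2, -0.1, 0.5]
width: 0.0883
w7 10.7 [ 0.4775 -0.2326  0.2166]
grip_mid [([256.2, 204.3], 0.89)]
cover_hinge []
cover_pointer [([128.5, 198.8], 0.88)]
```

View pics/w7.png

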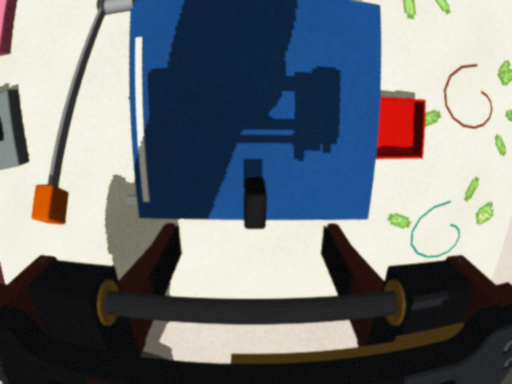

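Wrist view: the black grip is centred at (256,208), with the fingers at columns 170 and 335 (centre 252). The cover is square to the jaws, and the red tray at (402,127) and orange mark at (50,203) are both clear.

```bash
python3 - <<'E'
from h import *
w={k:json.load(open(k+'.json')) for k in ('w1','w2','w7')};D=json.load(open('det.json'))
W=lambda k:wray(w[k]['grip_mid'][0][0],*[w[k][j] for j in 'KMRp'])
print(tri([W('w7'),W('w1'),W('w2'),ray(D['top'],D['top']['grip_mid'][0][0])]),tri([W('w7'),W('w1')]))
o,d=W('w7');print(o+d*(.145-o[2])/d[2])
o,d=wray((255.5,212),*[w['w7'][j] for j in 'KMRp']);print('top mid',o+d*(.16-o[2])/d[2])
E
```

```text
(array([ 0.4722, -0.2369,  0.1395]), [np.float64(0.8), np.float64(1.5), np.float64(2.5), np.float64(3.7)]) (array([ 0.4752, -0.2374,  0.1457]), [np.float64(0.1), np.float64(0.1)])
[ 0.4748 -0.2374  0.145 ]
top mid [ 0.4739 -0.2366  0.16  ]
```

```bash
python3 -m jog '[{"hand":0,"x":4.5,"y":3,"z":20,"twist":0},{"hand":0,"x":4.5,"y":3,"z":50,"twist":0},{"hand":0,"x":4.5,"y":3,"z":80,"twist":0},{"hand":0,"x":4.5,"y":3,"z":90,"twist":0},{"hand":0.4,"x":4.5,"y":3,"z":90,"twist":0},{"hand":0.6,"x":4.5,"y":3,"z":90,"twist":0},{"hand":1,"x":4.5,"y":3,"z":90,"twist":0},{"hand":1,"x":4.5,"y":3,"z":90,"twist":0}]' 45
python3 -m jog '[{"hand":1,"x":0,"y":0,"z":0,"twist":0},{"hand":1,"x":0,"y":0,"z":0,"twist":0},{"hand":1,"x":0,"y":0,"z":0,"twist":0},{"hand":1,"x":0,"y":0,"z":0,"twist":0},{"hand":1,"x":0,"y":0,"z":0,"twist":0},{"hand":1,"x":0,"y":0,"z":0,"twist":0},{"hand":1,"x":0,"y":0,"z":0,"twist":0},{"hand":1,"x":0,"y":0,"z":0,"twist":0}]' 45
python3 -m jog '[{"hand":1,"x":0,"y":0,"z":0,"twist":0},{"hand":1,"x":0,"y":0,"z":0,"twist":0},{"hand":1,"x":0,"y":0,"z":0,"twist":0}]' 45
```

```text
time: 11.57
position: [0.4749, -0.2379, 0.1278]
eef_rot: [[-0.011, -1.0, 0.003], [-1.0, 0.011, -0.001], [0.001, -0.003, -1.0]]
wrist_force: [-0.2, -1.0, -0.9]
width: 0.0646
time: 12.23
position: [0.4734, -0.2357, 0.1258]
eef_rot: [[-0.011, -1.0, -0.001], [-1.0, 0.011, 0.002], [-0.002, 0.001, -1.0]]
wrist_force: [-0.2, 5.5, 1.5]
width: 0.018
time: 12.48
position: [0.4734, -0.2357, 0.1258]
eef_rot: [[-0.011, -1.0, -0.001], [-1.0, 0.011, 0.002], [-0.002, 0.001, -1.0]]
wrist_force: [-0.3, 5.2, 2.6]
width: 0.018
```

```bash
python3 -m jog '[{"hand":1,"x":0,"y":-2.5,"z":-9.5,"twist":0},{"hand":1,"x":0,"y":-5.4,"z":-18.7,"twist":0},{"hand":1,"x":0,"y":-9,"z":-28,"twist":0},{"hand":1,"x":0,"y":-12.7,"z":-37,"twist":0},{"hand":1,"x":0,"y":-17.2,"z":-45.6,"twist":0},{"hand":1,"x":0,"y":-21.8,"z":-54,"twist":0},{"hand":1,"x":0,"y":-27,"z":-62.4,"twist":0},{"hand":1,"x":0,"y":-32.5,"z":-70.4,"twist":0}]' 45
python3 -m jog '[{"hand":1,"x":0,"y":-6,"z":-7.8,"twist":0},{"hand":1,"x":0,"y":-12.3,"z":-15.2,"twist":0},{"hand":1,"x":0,"y":-12.3,"z":-15.2,"twist":0},{"hand":1,"x":0,"y":-12.3,"z":-15.2,"twist":0}]' 45
python3 - <<'E'
from h import *
d=env.read_camera('scene');cv2.imwrite('pics/scene8.png',d['image'])
o=wlook('w8','cover_pointer cover_mark_tip grip_mid')
w=cv2.imread('pics/w8.png')
for c in ('cover_pointer','cover_mark_tip','grip_mid'): print(c,env.place_of(c,'scene'))
cv2.imwrite('pics/chk8.png',np.hstack([cv2.resize(d['image'][140:260,140:260],(500,500),interpolation=cv2.INTER_CUBIC),cv2.resize(w[50:250,0:120],(300,500),interpolation=cv2.INTER_CUBIC)]))
E
```

```text
time: 13.15
position: [0.5048, -0.2363, 0.1949]
eef_rot: [[-0.011, -1.0, -0.004], [-1.0, 0.011, 0.003], [-0.003, 0.004, -1.0]]
wrist_force: [3.5, 5.4, -17.2]
width: 0.0178
time: 13.48
position: [0.5177, -0.2365, 0.2108]
eef_rot: [[-0.01, -1.0, -0.003], [-1.0, 0.01, 0.002], [-0.002, 0.003, -1.0]]
wrist_force: [-0.4, 6.0, -12.6]
width: 0.0177
w8 13.5333 [ 0.5177 -0.2365  0.2108]
cover_pointer []
cover_mark_tip [([64.6, 257.6], 0.57)]
grip_mid [([251.2, 259.2], 0.69)]
cover_pointer [{'centre': [216.0, 185.0], 'p': 0.91}, {'centre': [309.0, 156.2], 'p': 0.35}]
cover_mark_tip [{'centre': [221.8, 183.8], 'p': 0.69}, {'centre': [332.6, 121.9], 'p': 0.43}]
grip_mid [{'centre': [176.2, 213.2], 'p': 0.7}]
```

View pics/chk8.png

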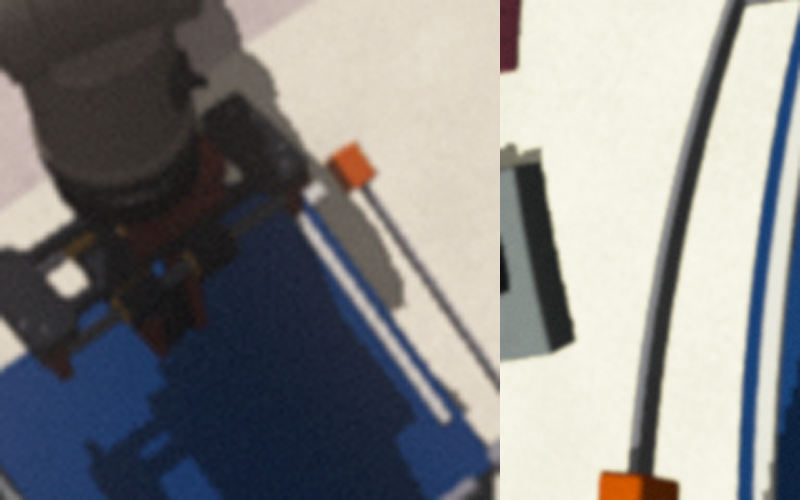

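Scene crop: the white pointer is at scene (215.6,186), still just below the orange block at (224.5,179.6). I work out both angles from the model.

```bash
cat > cov.py <<'E'
from h import *
D=json.load(open('det.json'))['scene'];K=np.array(D['K']);T=np.linalg.inv(np.array(D['T']))
def proj(t,l,q=(.6634,-.239,-.0114)):
    c,s=np.cos(t),np.sin(t);x,y,z=l;v=np.array([c*x+s*z,y,-s*x+c*z]);a,b=np.cos(q[2]),np.sin(q[2])
    p=np.array([q[0]+a*v[0]-b*v[1],q[1]+b*v[0]+a*v[1],.1+v[2]]);u=K@(T[:3,:3]@p+T[:3,3]);return (u[:2]/u[2]).round(1)
for t in (.45,.5,.55,.6,.65): print(t,'ptr',proj(t,(-.2,.132,.004)),'ptr mid',proj(t,(-.2,.127,.004)),'orange',proj(t,(-.2,.15,.004)))
E
python3 cov.py
```

```text
0.45 ptr [215.4 185.7] ptr mid [213.9 186.8] orange [220.9 181.8]
0.5 ptr [216.4 184.9] ptr mid [214.8 186. ] orange [221.8 181.1]
0.55 ptr [217.4 184.3] ptr mid [215.8 185.4] orange [222.9 180.5]
0.6 ptr [218.5 183.9] ptr mid [217. 185.] orange [224.1 180. ]
0.65 ptr [219.8 183.6] ptr mid [218.3 184.7] orange [225.4 179.7]
```

```bash
python3 -m jog '[{"hand":1,"x":0,"y":-4,"z":-4.5,"twist":0},{"hand":1,"x":0,"y":-8,"z":-8.5,"twist":0},{"hand":1,"x":0,"y":-11.5,"z":-12,"twist":0},{"hand":1,"x":0,"y":-11.5,"z":-12,"twist":0},{"hand":1,"x":0,"y":-11.5,"z":-12,"twist":0},{"hand":1,"x":0,"y":-11.5,"z":-12,"twist":0},{"hand":1,"x":0,"y":-11.5,"z":-12,"twist":0},{"hand":1,"x":0,"y":-11.5,"z":-12,"twist":0}]' 45
python3 - <<'E'
from h import *
s=env.sense();p=s['position'];x=p[0]-.6634;z=p[2]+.019-.1
print('theta from TCP',np.arctan2(z,-x)-np.arctan2(.045,.19),'r',np.hypot(x,z),'exp',np.hypot(.19,.045))
d=env.read_camera('scene');cv2.imwrite('pics/scene9.png',d['image'])
for c in ('cover_pointer','cover_mark_tip','dimmer_pointer','dimmer_mark_tip'): print(c,[(r['centre'],r['p']) for r in env.place_of(c,'scene')])
o=wlook('w9','cover_mark_tip')
w=cv2.imread('pics/w9.png')
cv2.imwrite('pics/chk9.png',np.hstack([cv2.resize(d['image'][150:230,190:270],(480,480),interpolation=cv2.INTER_CUBIC),cv2.resize(w[180:340,0:100],(300,480),interpolation=cv2.INTER_CUBIC)]))
E
```

```text
time: 14.55
position: [0.5284, -0.2367, 0.2221]
eef_rot: [[-0.01, -1.0, -0.004], [-1.0, 0.01, 0.002], [-0.002, 0.004, -1.0]]
wrist_force: [-0.4, 5.7, -15.9]
width: 0.018
theta from TCP 0.5749259678276362 r 0.19521483766678416 exp 0.19525624189766635
cover_pointer [([218.9, 183.9], 0.79)]
cover_mark_tip [([309.4, 158.8], 0.67), ([221.1, 181.1], 0.63)]
dimmer_pointer [([353.1, 187.7], 0.73), ([310.8, 155.2], 0.64), ([282.9, 77.7], 0.55), ([301.8, 173.7], 0.3)]
dimmer_mark_tip [([353.5, 184.4], 0.54), ([282.4, 76.8], 0.48), ([309.6, 154.9], 0.4)]
w9 14.8 [ 0.5284 -0.2367  0.222 ]
cover_mark_tip [([73.1, 264.1], 0.87)]
```

View pics/chk9.png

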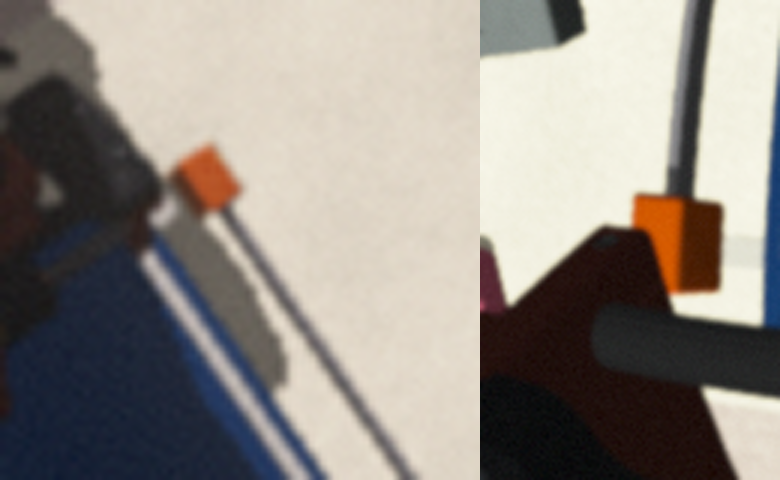

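The scene crop shows the white pointer tip at (165,210) touching the orange block at (207,180), and the cover's strip runs parallel to the mark's arm. The TCP gives 0.575 rad against a measured mark of 0.573–0.60. The grip radius agrees to 0.1 mm, so nothing slipped, and I hand in.

```bash
python3 -m jog '[{"hand":1,"x":0,"y":0,"z":0,"twist":0},{"hand":1,"x":0,"y":0,"z":0,"twist":0},{"hand":1,"x":0,"y":0,"z":0,"twist":0},{"hand":1,"x":0,"y":0,"z":0,"twist":0}]' 45
python3 -c "
from h import *
print(env.sense()['position'],env.sense()['width'],env.finish_job())"
```

```text
time: 15.23
position: [0.5284, -0.2367, 0.2221]
eef_rot: [[-0.011, -1.0, -0.004], [-1.0, 0.011, 0.002], [-0.002, 0.004, -1.0]]
wrist_force: [-0.7, 5.9, -16.2]
width: 0.0178
the job is handed in; nothing more can be done
[ 0.5284 -0.2367  0.2221] 0.017802450239818263 None
```

I set the dimmer lever to the green mark and let it go, then lifted the cover to the orange mark. I handed the job in at 15.2 s, still holding the cover by its grip; the hand-in gives no verdict.

- **Dimmer:** I picked the grey base, not the two pink look-alikes. Before release the pointer measured about 0.65–0.70 rad, against a mark at about 0.67–0.68. After release, the wrist and scene pictures both showed the bar pointing at the green block. Estimates differ by up to about 0.05 rad, inside the 0.09 limit.
- **Cover:** It is at 0.575 rad by the arm's position. The mark came out at 0.573 from the combined fit and about 0.60 from the scene camera alone, so the cover is within about 0.03 of either (limit 0.07). The grip has not slipped: its distance from the hinge was right to 0.1 mm, the fingers stayed at 17.8 mm, and the grip force was set to 45 N.
- **Not checked:** I did not re-measure the bystanders or the two marks at the end. I did not touch any of them on purpose, and the readings after each move showed no unexpected force.

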